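Square a mug-rail blank into the corner stop

ROBOT

A 6-joint arm with a two-finger parallel gripper is mounted at the origin on a cart in front of the work surface, level with it; the furniture and walls round the work are solid. World frame = base frame: x ahead of the robot, y to its left, z up, the work surface at z = 0. Lengths are in m, angles in rad, forces in N, time in s.
With the tool pointing down it reaches from about 0.35 to 0.875 m from the base axis. Payload 4.2 kg.
Tool frame: the origin (TCP) lies midway between the tips of the shut fingers; the grasp point (between the pads) lies 19 mm behind it; z points along the fingers, y is the line along which they close (so a half turn about z gives the same grasp; the last joint's range is limited). The gripper opens to 85 mm and grips with 20 to 120 N. Pads are 22 mm wide; open, the fingers measure 114 mm over their backs; the gripper's body (76 mm by 85 mm) begins 54 mm behind the grasp point. The pads swing forward as they close: fully open they stand 13 mm farther back than shut.
Start: joints at [1.41, 0.385, 0.008, 0, -1.194, -0.259], TCP at [0.255, 0.571, 0.231] pointing down, gripper open.
Joint ranges: [-3.14, 3.14], [-1.21, 2.06], [-1.07, 1.41], [-3.16, 2.05], [-2.99, -0.16], [-3.1, 3.1]. Speed limits (rad/s): [2.79, 2.79, 3.14, 3.14, 3.14, 3.14].

INTERFACE

Orientations are given as a unit quaternion [x, y, z, w].
In Python, from cell import * gives the robot as it stands.
- The arm moves only by the shell command python3 -m creep 'ROWS' [OPENING] [FORCE]. ROWS is JSON, a list of rows, each an object with "xyz": the shift along the tool's x, y, z scaled (see below), a list of three; "angular": the turn, a rotation vector about the tool's x, y, z scaled (see below), a list of three. A call has 1 to 20 rows; each row shifts and turns the commanded pose from where the row before left it, along the tool's axes as they then stand; what a row does not reach is not made up. The controller multiplies each number of a shift by 0.04 m and each number of a turn by 2 pi rad. A row lasts 1/12 s, in which the tool goes at most 41.7 mm and 7.16 degrees, less where a joint would pass 70% of its speed; a pose out of reach is approached as far as the arm can. A call with a number of a shift or a turn outside -1 to 1 is refused whole. A call with a gripper value outside its range is refused whole. OPENING is the opening, from 0 (shut) to 1 (fully open), set as the call begins (- or left out, the last holds). The fingers move at their own pace and stop on an object; FORCE is the grip in N (left out, the last holds). Time passes only in rows, so rows that do not move let the fingers close. It gives the time, the measured TCP pose, the force, the opening and the grip force at its end, in the units of the state.
- observe(): the state, without advancing time (a new reading comes with each control period).
- capture(name): name is "side" or "top" or "wrist"; returns the picture (400x640x3 uint8, blue, green, red); there is no depth.
- camera_params(name): a dict with "intrinsics" (3x3 intrinsics, pixels), "R" (3x3) and "t" (3): a world point X has camera coordinates R X + t. Camera axes: x right, y down, z forward; pixel columns grow to the right and rows downward; lengths in m; the calibration is good to about 2 mm. A picture is of the moment at which its call begins: read the wrist's pose just before it. camera_params takes no time and is no camera call; for the wrist camera it gives the pose at the moment of the call.
- job_done(): hands the job in; it is judged then, once.
The state is a dict: "t": time; "joints": joint angles; "qd": joint speeds; "joint_torque": joint torques, N m; "tcp_pos": TCP position; "tool_rot": TCP orientation; "wrist_force": force on the tool from outside, world axes, zero at the start; "torque": the same for the moment, N m; "opening": finger opening in m; "gripper_force": force on a finger pad.
Only numpy, scipy, OpenCV 4.12 (cv2) and the standard library are available. Lean on these libraries where they do the work, as an engineer would, in place of code of your own. Each camera call takes 0.05 s, during which the arm holds its last target. There are 200 camera calls.

TASK

Two loose pieces of pale wood lie in front of the wooden corner stop on the worktop. Slide the longer one along the worktop, without lifting it, into the inside corner of the stop, so that its long side lies up against the long fence and its end up against the short fence, ready for marking out. Leave the shorter offcut where it lies, and let go.

Things in the scene. Friction and masses are not known exactly. Their poses are not given: they have to be found in the camera images.
- rail_blank: The longer pale wooden bar (a mug-rail blank), loose, 50 x 130 x 24 mm, with two small dark screw holes in its top, lying flat on the worktop (z = 0) in front of the long fence; about 0.14 kg, slides easily. Origin: centre of its underside. x: across its 50 mm width; y: along its 130 mm length; z up. At the start it is turned up to about 15 degrees from the fence's direction.
- offcut: The shorter pale wooden bar (an offcut), loose, 50 x 70 x 24 mm, no holes, lying flat in front of the same fence, to the left or right of the longer one with at least 15 mm between them. Origin: centre of its underside; x across its 50 mm width, y along its length, z up. To be left alone.
- corner_stop: Fixed L-shaped stop of darker wood, turned 2 to 20 degrees clockwise: a long fence across the far side, a short fence towards the robot at its left end, both 22 mm thick, 30 mm high, no base plate. Origin: foot of the long fence's front face, 140 mm right of the inside corner; x square into that face, away from the robot; y left along it. Low things lie beyond its ends.
- stop_corner (a point): Inside corner of the stop at worktop height; axes as corner_stop. In this frame the long fence's face is x = 0, from y = 0 to -320 mm; the short fence's face is y = 0, from x = -6 to -80 mm. The longer bar when home has its origin at x = -25, y = -65 mm, its y axis along this y axis (either way round).
Things that resemble listed ones, but are neither listed nor needed, are in the scene too. What is shaped like the rail_blank but blue or red is not meant.

How it is judged:
By the outcome, as a careful person would: the job done as asked, in the order asked, and still so for the second after the job is handed in, with the robot touching nothing.
It also fails if it takes over 48 s, if anything falls off the work surface, if the arm or the gripper's body presses on something with over 40 N, if the wrist force passes 120 N, or if a joint passes its speed limit or range.

## Working session

There is one attempt and no reset: what is moved stays moved. The work goes in short steps, Python scripts to look and compute and a shell command to move; the robot and the scene stay as the last step left them, time stands still between calls to the robot, and variables do not carry over. Pictures are saved under pics/ and viewed, at most 10 in all, crops included, and the job is handed in when it is done.

```bash
ls; mkdir -p pics
python3 - <<'E'
from cell import *
import cv2,numpy as np
s=observe();print(s)
for n in("top","side"):
    cv2.imwrite(f"pics/{n}0.png",capture(n));p=camera_params(n);print(n,p)
E
```

```text
pics
{'t': 0.0, 'joints': array([ 1.40957523e+00,  3.85522377e-01,  6.59986238e-03, -5.43959939e-04,
       -1.19400725e+00, -2.58574440e-01]), 'qd': array([ 5.51370623e-04, -2.22877554e-04,  2.00787064e-04,  3.42341873e-04,
        4.09094754e-05,  1.15774064e-03]), 'joint_torque': array([-6.84140487e-04, -3.92290735e+01,  1.88403028e+01,  4.18618307e+00,
       -4.63001488e-03, -3.45834252e-06]), 'tcp_pos': array([0.25447731, 0.57018317, 0.2302254 ]), 'tool_rot': array([ 9.78030721e-01, -2.08457925e-01, -2.00590576e-04,  1.07775736e-03]), 'wrist_force': array([-0.00565862, -0.20490988, -0.26599297]), 'torque': array([ 0.02275133, -0.00544861, -0.03947148]), 'gripper_force': 0.0, 'opening': 0.08578801889931917}
top {'intrinsics': array([[404.50040976,   0.        , 315.28486843],
       [  0.        , 404.50040976, 184.41134043],
       [  0.        ,   0.        ,   1.        ]]), 'R': array([[-0.00189315, -0.99966798, -0.0256972 ],
       [-0.99751263,  0.00369852, -0.07039089],
       [ 0.07046256,  0.02550002, -0.99718844]]), 't': array([-0.05844724,  0.42082709,  1.09106237])}
side {'intrinsics': array([[455.50505014,   0.        , 321.71566985],
       [  0.        , 455.50505014, 195.09942591],
       [  0.        ,   0.        ,   1.        ]]), 'R': array([[ 0.96281173, -0.26953178, -0.01860611],
       [-0.1514056 , -0.48124321, -0.8634126 ],
       [ 0.22376307,  0.83412085, -0.50415523]]), 't': array([-0.39729725,  0.07039771,  1.18513959])}
```

View pics/top0.png

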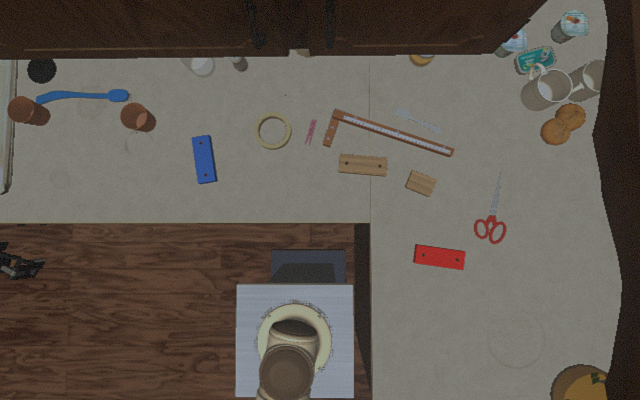

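View pics/side0.png

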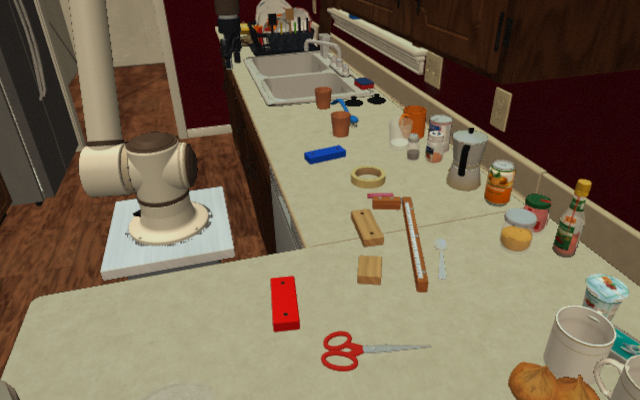

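Top view: the candidates are the pale bar with two holes at (363,164), the offcut at (420,183), and the blue (204,159) and red (439,257) bars. The stop runs from about (337,112) to (452,152). I choose the bar at (363,164): pale, longer, two holes. Next is a close crop of it, plus measurements.

```bash
cat > h.py <<'E'
from cell import *
import cv2,numpy as np
def ray(p,uv):
    K,R,t=p["intrinsics"],p["R"],p["t"]
    d=R.T@np.linalg.solve(K,[uv[0],uv[1],1.]);return -R.T@t,d
def onz(p,uv,z):
    c,d=ray(p,uv);return c+d*(z-c[2])/d[2]
def tri(p1,u1,p2,u2):
    c1,d1=ray(p1,u1);c2,d2=ray(p2,u2);d1/=np.linalg.norm(d1);d2/=np.linalg.norm(d2)
    s,r=np.linalg.lstsq(np.c_[d1,-d2],c2-c1,rcond=None)[0:2];a=c1+d1*s[0];b=c2+d2*s[1]
    return (a+b)/2,np.linalg.norm(a-b)
E
python3 - <<'E'
from h import *
a=cv2.imread("pics/top0.png");b=cv2.imread("pics/side0.png")
ca=cv2.resize(a[100:205,310:465],None,fx=5,fy=5,interpolation=cv2.INTER_CUBIC)
cb=cv2.resize(b[185:300,340:440],None,fx=5,fy=5,interpolation=cv2.INTER_CUBIC)
cv2.imwrite("pics/ca.png",ca);cv2.imwrite("pics/cb.png",cb)
for im,pts in((a,[(363,168),(420,183),(400,135),(350,150)]),(b,[(368,230),(370,262),(418,270),(385,240)])):
    hsv=cv2.cvtColor(im,cv2.COLOR_BGR2HSV);print([hsv[v,u].tolist() for u,v in pts])
    m=cv2.inRange(hsv,(5,75,60),(25,255,255))
    n,l,st,c=cv2.connectedComponentsWithStats(m)
    for i in range(1,n):
        if 200<st[i,4]<4000:
            cn=cv2.findContours((l==i).astype('uint8'),cv2.RETR_EXTERNAL,cv2.CHAIN_APPROX_NONE)[0][0]
            print(st[i].tolist(),c[i].round(1),cv2.boxPoints(cv2.minAreaRect(cn)).round(1).tolist())
E
```

```text
[[18, 88, 124], [16, 82, 127], [106, 30, 163], [33, 22, 126]]
[353, 43, 105, 4, 210] [404.5  44.9] [[353.0, 44.29999923706055], [457.0, 43.0], [457.0, 45.400001525878906], [353.0, 46.70000076293945]]
[24, 46, 206, 5, 434] [126.2  48.2] [[24.0, 48.20000076293945], [229.0, 45.599998474121094], [229.0, 48.29999923706055], [24.0, 50.900001525878906]]
[8, 96, 42, 29, 858] [ 26.8 111.2] [[2.799999952316284, 115.4000015258789], [14.600000381469727, 91.80000305175781], [52.20000076293945, 110.5999984741211], [40.400001525878906, 134.1999969482422]]
[120, 102, 36, 30, 751] [136.8 117.4] [[114.4000015258789, 116.5999984741211], [132.10000610351562, 96.9000015258789], [158.6999969482422, 120.80000305175781], [141.0, 140.5]]
[540, 103, 46, 42, 1175] [562.7 123.9] [[535.5, 131.5], [570.5, 96.5], [590.0, 116.0], [555.0, 151.0]]
[323, 109, 132, 48, 666] [367.7 132.1] [[321.8999938964844, 144.3000030517578], [333.8999938964844, 108.30000305175781], [454.20001220703125, 148.39999389648438], [442.20001220703125, 184.39999389648438]]
[339, 154, 49, 22, 872] [362.7 164.5] [[338.20001220703125, 171.80000
[... 2126 characters left out ...]
], [479.20001220703125, 191.8000030517578]]
[367, 193, 34, 17, 406] [385.8 202.4] [[367.0, 209.0], [367.0, 193.0], [400.0, 193.0], [400.0, 209.0]]
[402, 196, 27, 97, 847] [414.7 247.8] [[397.79998779296875, 197.0], [411.29998779296875, 194.39999389648438], [430.0, 291.20001220703125], [416.5, 293.79998779296875]]
[351, 208, 33, 39, 868] [366.9 227.6] [[346.3999938964844, 212.8000030517578], [367.20001220703125, 202.39999389648438], [386.79998779296875, 241.60000610351562], [366.0, 252.0]]
[357, 255, 25, 30, 702] [369.2 269.7] [[357.0, 255.0], [381.0, 255.0], [381.0, 284.0], [357.0, 284.0]]
[508, 361, 92, 39, 2396] [546.7 384.3] [[508.0, 399.0], [508.0, 361.0], [599.0, 361.0], [599.0, 399.0]]
```

View pics/ca.png

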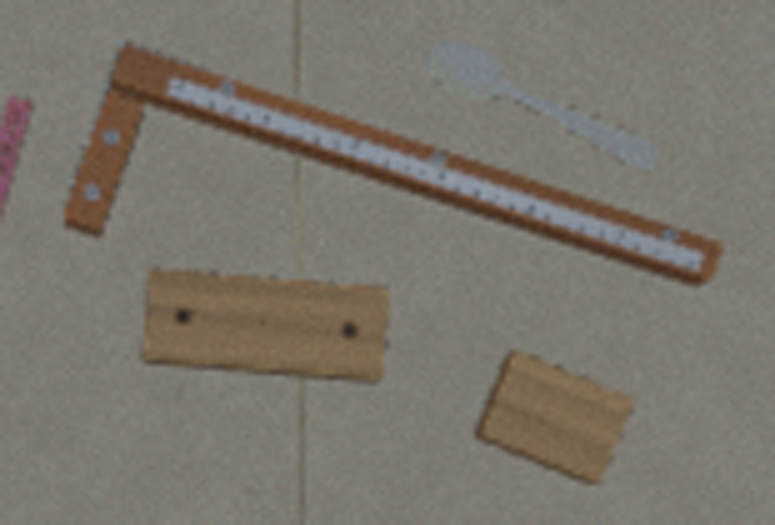

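View pics/cb.png

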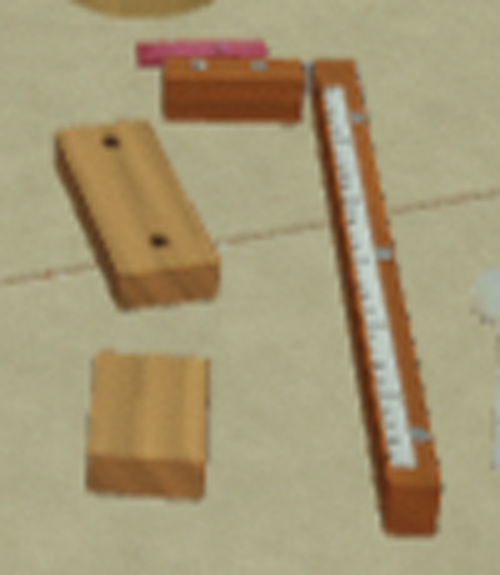

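The top crop shows the pale bar with holes at (346,163) and (379,166), the plain offcut at (421,183), and the stop with its inside corner near (338,120). The bar is the right piece. Now I triangulate the holes and stop screws, and locate the edges.

Run:
```python
from h import *
np.set_printoptions(precision=4,suppress=True)
T=camera_params("top");S=camera_params("side")
A=lambda x,y:np.array([(x+.5)/5-.5+310,(y+.5)/5-.5+100]);B=lambda x,y:np.array([(x+.5)/5-.5+340,(y+.5)/5-.5+185])
print("cam",ray(T,(0,0))[0])
for n,a,b in[("hole1",(183,316),(111,142)),("hole2",(349,330),(159,241)),("scr1",(228,90),(357,118)),("scr2",(440,158),(384,254)),("scr3",(670,235),(421,434)),("s4",(111,137),(258,68)),("s5",(92,192),(198,65))]:
    p,e=tri(T,A(*a),S,B(*b));print(n,p,"gap",e.round(4),"on24",onz(T,A(*a),.024),"on30",onz(T,A(*a),.03))
# bar/offcut rect on z=.024
for n,bx in(("bar",[[338.2,171.8],[339.7,153.4],[387.2,157.4],[385.7,175.7]]),("off",[[404.4,187],[411.4,169.4],[436.4,179.4],[429.4,197]])):
    q=np.array([onz(T,u,.024)[:2] for u in bx]);print(n,q.tolist(),"c",q.mean(0),np.linalg.norm(np.roll(q,-1,0)-q,axis=1),"ang long",np.degrees(np.arctan2(*(q[1]-q[2])[[1,0]])))
# long fence front top edge / foot: column scan in top, image
im=cv2.imread("pics/top0.png");hsv=cv2.cvtColor(im,cv2.COLOR_BGR2HSV)
foot=[]
for u in range(345,448):
    v0=int(112+(u-335)*0.327)
    col=hsv[v0:v0+18,u]
    r=np.where((col[:,1]>75)&(col[:,0]<25))[0]
    if len(r): foot.append(onz(T,(u,v0+r.max()+.5),0.)[:2])
foot=np.array(foot);vx,vy,x0,y0=cv2.fitLine(foot.astype('f4'),cv2.DIST_HUBER,0,.01,.01).ravel()
print("foot line dir",vx,vy,"pt",x0,y0,"ang",np.degrees(np.arctan2(vy,vx)))
# short fence inner face foot: row scan
sf=[]
for v in range(124,144):
    col=hsv[v,318:345];r=np.where((col[:,1]>75)&(col[:,0]<25))[0]
    if len(r):
        z=.03
        sf.append(np.r_[v,318+r.min(),318+r.max(),onz(T,(318+r.max()+.5,v),.03)[:2],onz(T,(318+r.min()-.5,v),.0)[:2]])
sf=np.array(sf);print(sf)
```

```text
cam [ 0.3428 -0.0878  1.1161]
hole1 [ 0.4786 -0.1439  0.025 ] gap 0.0005 on24 [ 0.4784 -0.1439  0.024 ] on30 [ 0.4777 -0.1436  0.03  ]
hole2 [ 0.4703 -0.2334  0.0253] gap 0.0003 on24 [ 0.4703 -0.2335  0.024 ] on30 [ 0.4696 -0.2327  0.03  ]
scr1 [ 0.6017 -0.1691  0.0313] gap 0.0018 on24 [ 0.6026 -0.1693  0.024 ] on30 [ 0.6011 -0.1689  0.03  ]
scr2 [ 0.5627 -0.2826  0.0318] gap 0.0003 on24 [ 0.5641 -0.284   0.024 ] on30 [ 0.5629 -0.2829  0.03  ]
scr3 [ 0.5202 -0.4048  0.032 ] gap 0.0007 on24 [ 0.5211 -0.4071  0.024 ] on30 [ 0.5202 -0.4053  0.03  ]
s4 [ 0.5757 -0.1052  0.0297] gap 0.0001 on24 [ 0.577  -0.1053  0.024 ] on30 [ 0.5757 -0.1052  0.03  ]
s5 [ 0.5455 -0.0948  0.031 ] gap 0.0002 on24 [ 0.5467 -0.0948  0.024 ] on30 [ 0.5456 -0.0948  0.03  ]
bar [[0.4539863466847587, -0.12205322889009772], [0.5042132924685946, -0.1264209574993861], [0.492563961838488, -0.25481874977276187], [0.4428307127034804, -0.2500722368936742]] c [ 0.4734 -0.1883] [0.0504 0.1289 0.05   0.1285] ang long 84.81583729096499
off [[0.41208791220713803, -0.2997551611869572], [0.45960138594987193, -0.319365526278490
[... 859 characters left out ...]
     0.5592  -0.1125   0.5654  -0.088 ]
 [134.     326.     333.       0.5565  -0.1097   0.5625  -0.088 ]
 [135.     325.     333.       0.5537  -0.1097   0.5597  -0.0852]
 [136.     325.     333.       0.551   -0.1097   0.5569  -0.0852]
 [137.     325.     332.       0.5483  -0.107    0.5541  -0.0852]
 [138.     324.     332.       0.5455  -0.107    0.5513  -0.0824]
 [139.     324.     332.       0.5428  -0.107    0.5485  -0.0824]
 [140.     324.     331.       0.5401  -0.1042   0.5457  -0.0824]
 [141.     323.     331.       0.5373  -0.1042   0.5429  -0.0796]
 [142.     323.     330.       0.5346  -0.1015   0.54    -0.0796]
 [143.     323.     330.       0.5319  -0.1015   0.5372  -0.0796]]
```

The heights check out: holes at 25 mm and screws at 31 mm. The sizes match too: 50×129 mm for the bar and 51×72 mm for the offcut.

In the stop's axes (yaw −19.1°, u along its x, v along its y):

| Item | u (m) | v (m) | Note |
|---|---|---|---|
| Bar, now | 0.509 | −0.023 | turned +13.9° |
| Bar, home | 0.585 | 0.013 | |
| Corner | 0.610 | 0.078 | |
| Offcut | 0.511 | −0.186 | clear of the path |

The plan is to use both open fingertips as a two-point pusher behind the bar's near long side and push it square to the long fence. Then I'll push its right end along the fence.

```bash
cat >> h.py <<'E'
EX=np.array([np.cos(np.radians(19.1)),-np.sin(np.radians(19.1))]);EY=np.array([-EX[1],EX[0]])
def st():
    from scipy.spatial.transform import Rotation as Ro
    s=observe();p=s["tcp_pos"];m=Ro.from_quat(s["tool_rot"]).as_matrix()
    print("t%.2f u %.4f v %.4f z %.4f toolx %.1fdeg tilt %.2f"%(s["t"],p[:2]@EX,p[:2]@EY,p[2],np.degrees(np.arctan2(m[1,0],m[0,0])),np.degrees(np.arccos(-m[2,2]))),"F",s["wrist_force"].round(2),"T",s["torque"].round(2),"open",round(s["opening"],4))
E
python3 -m creep '[{"xyz":[0.7,0.7,0],"angular":[0,0,-0.0139]},{"xyz":[0.7,0.7,0],"angular":[0,0,0]},{"xyz":[0.7,0.7,0],"angular":[0,0,0]},{"xyz":[0.7,0.7,0],"angular":[0,0,0]},{"xyz":[0.7,0.7,0],"angular":[0,0,0]},{"xyz":[0.7,0.7,0],"angular":[0,0,0]},{"xyz":[0.7,0.7,0],"angular":[0,0,0]},{"xyz":[0.7,0.7,0],"angular":[0,0,0]},{"xyz":[0.7,0.7,0],"angular":[0,0,0]},{"xyz":[0.7,0.7,0],"angular":[0,0,0]},{"xyz":[0.7,0.7,0],"angular":[0,0,0]},{"xyz":[0.7,0.7,0],"angular":[0,0,0]},{"xyz":[0.12,0.95,0],"angular":[0,0,0]},{"xyz":[0.12,0.95,0],"angular":[0,0,0]},{"xyz":[0.12,0.95,0],"angular":[0,0,0]},{"xyz":[0.12,0.95,0],"angular":[0,0,0]},{"xyz":[0.12,0.95,0],"angular":[0,0,0]},{"xyz":[0.12,0.95,0],"angular":[0,0,0]},{"xyz":[0.12,0.95,0],"angular":[0,0,0]},{"xyz":[0.12,0.95,0],"angular":[0,0,0]}]' 1; python3 -c "
from h import *
st()"
```

```text
t: 1.77
tcp_pos: [0.3955, -0.1594, 0.2313]
tool_rot: [0.986, -0.165, 0.0, -0.0]
wrist_force: [0.7, 0.2, 1.1]
opening: 0.0855
gripper_force: 0.0
t1.77 u 0.4258 v -0.0212 z 0.2313 toolx -19.0deg tilt 0.01 F [0.67 0.2  1.07] T [-0.01 -0.11  0.02] open 0.0855
```

```bash
python3 -m creep '[{"xyz":[0,0,0.9],"angular":[0,0,0]},{"xyz":[0,0,0.9],"angular":[0,0,0]},{"xyz":[0,0,0.9],"angular":[0,0,0]},{"xyz":[0,0,0.9],"angular":[0,0,0]},{"xyz":[0,0,0.9],"angular":[0,0,0]},{"xyz":[0,0,0.9],"angular":[0,0,0]},{"xyz":[0,0,0.15],"angular":[0,0,0]},{"xyz":[0,0,0.15],"angular":[0,0,0]},{"xyz":[0,0,0.08],"angular":[0,0,0]},{"xyz":[0,0,0.08],"angular":[0,0,0]},{"xyz":[0,0,0],"angular":[0,0,0]}]' 1; python3 -c "
from h import *
st()
cv2.imwrite('pics/w1.png',capture('wrist'))"
```

```text
t: 2.68
tcp_pos: [0.3977, -0.1578, -0.002]
tool_rot: [0.986, -0.165, 0.001, -0.0]
wrist_force: [0.3, -0.3, -0.1]
opening: 0.0854
gripper_force: 0.0
t2.68 u 0.4274 v -0.0190 z -0.0020 toolx -19.0deg tilt 0.17 F [ 0.32 -0.29 -0.06] T [ 0.    0.04 -0.01] open 0.0854
```

View pics/w1.png

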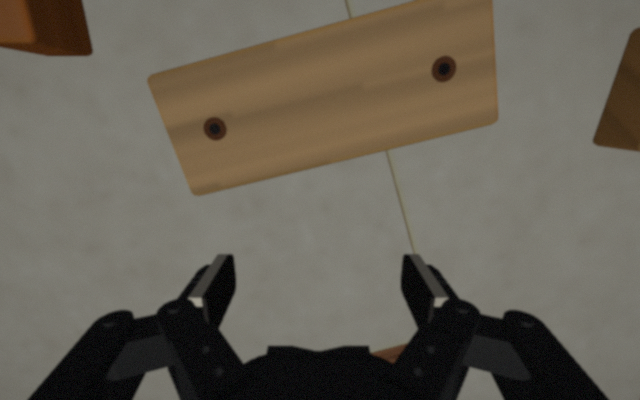

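The wrist view shows both fingertips, at (215,275) and (420,275), in front of the bar's near side with nothing touched. The short fence is at top left and the offcut is at the right edge, clear. I push now and stop about 8 mm short of the fence.

```bash
python3 -m creep '[{"xyz":[0.25,0,0],"angular":[0,0,0]},{"xyz":[0.25,0,0],"angular":[0,0,0]},{"xyz":[0.15,0,0],"angular":[0,0,0]},{"xyz":[0.15,0,0],"angular":[0,0,0]},{"xyz":[0.15,0,0],"angular":[0,0,0]},{"xyz":[0.15,0,0],"angular":[0,0,0]},{"xyz":[0.15,0,0],"angular":[0,0,0]},{"xyz":[0.15,0,0],"angular":[0,0,0]},{"xyz":[0.15,0,0],"angular":[0,0,0]},{"xyz":[0.15,0,0],"angular":[0,0,0]},{"xyz":[0.15,0,0],"angular":[0,0,0]},{"xyz":[0.15,0,0],"angular":[0,0,0]},{"xyz":[0.15,0,0],"angular":[0,0,0]},{"xyz":[0.15,0,0],"angular":[0,0,0]},{"xyz":[0.15,0,0],"angular":[0,0,0]},{"xyz":[0.15,0,0],"angular":[0,0,0]},{"xyz":[0.15,0,0],"angular":[0,0,0]},{"xyz":[0,0,0],"angular":[0,0,0]}]' 1; python3 -c "
from h import *
st()
a=capture('wrist')
cv2.imwrite('pics/w2.png',a)"
```

```text
t: 4.23
tcp_pos: [0.5024, -0.1941, -0.0029]
tool_rot: [0.986, -0.165, 0.001, 0.0]
wrist_force: [0.6, -0.5, 0.2]
opening: 0.0852
gripper_force: 0.0
t4.23 u 0.5383 v -0.0191 z -0.0029 toolx -19.0deg tilt 0.12 F [ 0.65 -0.47  0.16] T [-0.04 -0.03  0.  ] open 0.0852
```

View pics/w2.png

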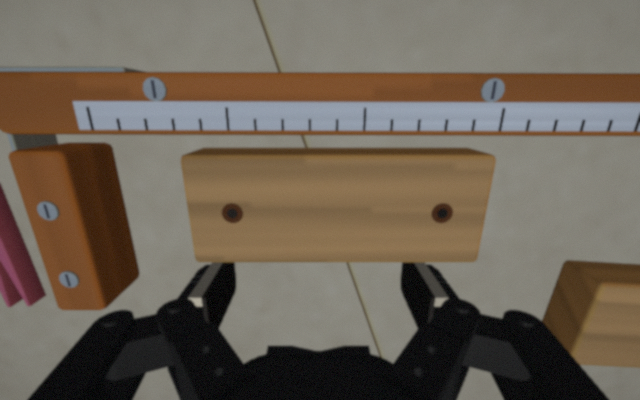

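The bar is now square to the fence, with its edges at rows 150 and 260. Its gap to the long fence is small, and the offcut at (600,315) is untouched. I creep on to contact.

```bash
python3 -m creep '[{"xyz":[0.05,0,0],"angular":[0,0,0]},{"xyz":[0.05,0,0],"angular":[0,0,0]},{"xyz":[0.05,0,0],"angular":[0,0,0]},{"xyz":[0.05,0,0],"angular":[0,0,0]},{"xyz":[0.03,0,0],"angular":[0,0,0]},{"xyz":[0,0,0],"angular":[0,0,0]}]'; python3 -c "
from h import *
st()"
python3 -m creep '[{"xyz":[0.03,0,0],"angular":[0,0,0]},{"xyz":[0.03,0,0],"angular":[0,0,0]},{"xyz":[0,0,0],"angular":[0,0,0]}]'; python3 -c "
from h import *
st()"
```

```text
t: 4.78
tcp_pos: [0.5096, -0.1968, -0.0031]
tool_rot: [0.986, -0.165, 0.0, 0.0]
wrist_force: [0.1, -0.1, 0.1]
opening: 0.0852
gripper_force: 0.3
t4.78 u 0.5460 v -0.0192 z -0.0031 toolx -19.0deg tilt 0.03 F [ 0.08 -0.07  0.05] T [-0.1   0.21 -0.09] open 0.0852
t: 5.03
tcp_pos: [0.5101, -0.1972, -0.0033]
tool_rot: [0.986, -0.166, -0.002, -0.0]
wrist_force: [-3.9, 3.5, 3.2]
opening: 0.0856
gripper_force: 2.4
t5.03 u 0.5466 v -0.0194 z -0.0033 toolx -19.1deg tilt 0.18 F [-3.91  3.52  3.15] T [ 0.6   1.11 -0.08] open 0.0856
```

Contact with the long fence is at about 5 N. Next I back off, rise, shut the fingers, and go to the bar's right end (v about −0.092).

```bash
python3 -m creep '[{"xyz":[-0.2,0,0],"angular":[0,0,0]},{"xyz":[-0.3,0,0],"angular":[0,0,0]},{"xyz":[-0.25,0,0],"angular":[0,0,0]},{"xyz":[0,0,-0.8],"angular":[0,0,0]},{"xyz":[0,0,-0.8],"angular":[0,0,0]},{"xyz":[0,0,-0.9],"angular":[0,0,0]}]' && python3 -m creep '[{"xyz":[0.42,0.73,0],"angular":[0,0,0]},{"xyz":[0.42,0.73,0],"angular":[0,0,0]},{"xyz":[0.42,0.73,0],"angular":[0,0,0]},{"xyz":[0.42,0.73,0],"angular":[0,0,0]},{"xyz":[0,0,0],"angular":[0,0,0]},{"xyz":[0,0,0],"angular":[0,0,0]},{"xyz":[0,0,0],"angular":[0,0,0]}]' 0 20; python3 -c "
from h import *
np.set_printoptions(precision=4,suppress=True)
st()
a=capture('wrist');W=camera_params('wrist')
cv2.imwrite('pics/w3.png',a)
t=capture('top');cv2.imwrite('pics/t3.png',t)
"
```

```text
t: 5.53
tcp_pos: [0.4829, -0.1876, 0.0974]
tool_rot: [0.986, -0.165, -0.0, 0.0]
wrist_force: [0.3, 0.1, -0.5]
opening: 0.0857
gripper_force: 0.0
t: 6.12
tcp_pos: [0.5083, -0.3199, 0.0966]
tool_rot: [0.986, -0.166, 0.0, -0.0]
wrist_force: [0.0, 1.0, 0.2]
opening: 0.0008
gripper_force: 0.0
t6.12 u 0.5850 v -0.1360 z 0.0966 toolx -19.1deg tilt 0.02 F [0.05 0.95 0.18] T [0.05 0.03 0.03] open 0.0008
```

View pics/w3.png

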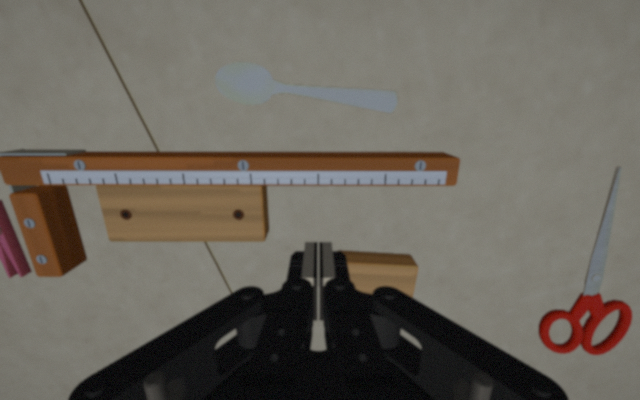

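The bar lies against the long fence, with its right end at px 267 and a gap still open to the short fence. The shut fingertips are at (318,260), to the right of the bar and clear of the offcut at (375,275). I go down and push left.

```bash
python3 -m creep '[{"xyz":[0,0,0.7],"angular":[0,0,0]},{"xyz":[0,0,0.7],"angular":[0,0,0]},{"xyz":[0,0,0.5],"angular":[0,0,0]},{"xyz":[0,0,0.3],"angular":[0,0,0]},{"xyz":[0,0,0],"angular":[0,0,0]},{"xyz":[0,-0.15,0],"angular":[0,0,0]},{"xyz":[0,-0.15,0],"angular":[0,0,0]},{"xyz":[0,-0.15,0],"angular":[0,0,0]},{"xyz":[0,-0.15,0],"angular":[0,0,0]},{"xyz":[0,-0.15,0],"angular":[0,0,0]},{"xyz":[0,-0.15,0],"angular":[0,0,0]},{"xyz":[0,-0.15,0],"angular":[0,0,0]},{"xyz":[0,-0.15,0],"angular":[0,0,0]},{"xyz":[0,-0.15,0],"angular":[0,0,0]},{"xyz":[0,-0.1,0],"angular":[0,0,0]},{"xyz":[0,0,0],"angular":[0,0,0]}]'; python3 -c "
from h import *
st()
cv2.imwrite('pics/w4.png',capture('wrist'))"
```

```text
t: 7.55
tcp_pos: [0.5277, -0.2642, 0.0087]
tool_rot: [0.986, -0.165, -0.0, -0.0]
wrist_force: [0.0, -0.2, 0.5]
opening: -0.0001
gripper_force: 0.0
t7.55 u 0.5851 v -0.0770 z 0.0087 toolx -19.0deg tilt 0.02 F [ 0.04 -0.24  0.46] T [-0.02 -0.   -0.03] open -0.0001
```

View pics/w4.png

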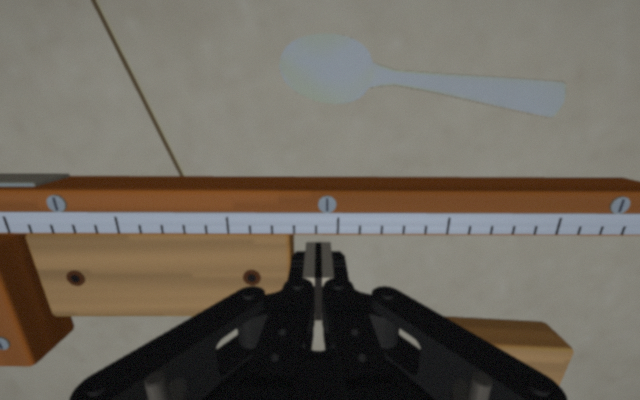

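The finger at (318,260) touches the bar's right end near px 293. The left end is close to the short fence (around px 30), so I creep on.

```bash
python3 -m creep '[{"xyz":[0,-0.05,0],"angular":[0,0,0]},{"xyz":[0,-0.05,0],"angular":[0,0,0]},{"xyz":[0,-0.05,0],"angular":[0,0,0]},{"xyz":[0,0,0],"angular":[0,0,0]}]'>/dev/null; python3 -c "
from h import *
st()"
python3 -m creep '[{"xyz":[0,-0.03,0],"angular":[0,0,0]},{"xyz":[0,-0.03,0],"angular":[0,0,0]},{"xyz":[0,0,0],"angular":[0,0,0]}]'>/dev/null; python3 -c "
from h import *
st()"
```

```text
t7.93 u 0.5850 v -0.0718 z 0.0087 toolx -19.0deg tilt 0.03 F [ 0.56 -0.63  0.38] T [-0.01 -0.01 -0.01] open -0.0002
t8.18 u 0.5851 v -0.0695 z 0.0089 toolx -19.0deg tilt 0.01 F [ 0.39 -0.18 -0.67] T [-0.05 -0.01  0.03] open 0.0001
```

```bash
for i in 1 2; do python3 -m creep '[{"xyz":[0,-0.03,0],"angular":[0,0,0]},{"xyz":[0,-0.03,0],"angular":[0,0,0]},{"xyz":[0,0,0],"angular":[0,0,0]}]'>/dev/null; python3 -c "
from h import *
st()"; done
```

```text
t8.43 u 0.5852 v -0.0670 z 0.0089 toolx -19.0deg tilt 0.00 F [-0.38 -0.22 -0.13] T [-0.02  0.07  0.  ] open -0.0003
t8.68 u 0.5852 v -0.0646 z 0.0089 toolx -19.0deg tilt 0.00 F [ 0.33 -0.69 -0.73] T [-0.08  0.07 -0.  ] open -0.0002
```

```bash
for i in 1 2; do python3 -m creep '[{"xyz":[0,-0.03,0],"angular":[0,0,0]},{"xyz":[0,-0.03,0],"angular":[0,0,0]},{"xyz":[0,0,0],"angular":[0,0,0]}]'>/dev/null; python3 -c "
from h import *
st()"; done; python3 -c "
from h import *
a=capture('wrist');cv2.imwrite('pics/w5.png',a)"
```

```text
t8.93 u 0.5842 v -0.0642 z 0.0089 toolx -19.0deg tilt 0.20 F [-4.09 -8.32  1.14] T [-2.17  0.96  0.03] open -0.0001
t9.18 u 0.5841 v -0.0639 z 0.0090 toolx -19.1deg tilt 0.31 F [ -5.   -16.46  -0.07] T [-4.66  1.5   0.05] open -0.0001
```

View pics/w5.png

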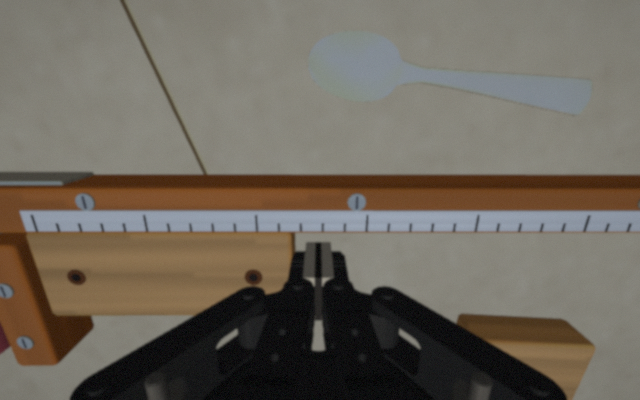

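The end is against the short fence, with about 17 N felt and no visible gap at either fence. I back off and re-seat the long side lightly, since an end push can skew the bar.

```bash
python3 -m creep '[{"xyz":[0,0.15,0],"angular":[0,0,0]},{"xyz":[0,0.25,0],"angular":[0,0,0]},{"xyz":[0,0,-0.7],"angular":[0,0,0]},{"xyz":[0,0,-0.8],"angular":[0,0,0]},{"xyz":[0,0,-0.7],"angular":[0,0,0]}]'>/dev/null && python3 -m creep '[{"xyz":[-0.72,-0.4,0],"angular":[0,0,0]},{"xyz":[-0.72,-0.4,0],"angular":[0,0,0]},{"xyz":[-0.73,-0.4,0],"angular":[0,0,0]},{"xyz":[0,0,0],"angular":[0,0,0]},{"xyz":[0,0,0],"angular":[0,0,0]},{"xyz":[0,0,0],"angular":[0,0,0]},{"xyz":[0,0,0],"angular":[0,0,0]},{"xyz":[0,0,0],"angular":[0,0,0]}]' 1 >/dev/null; python3 -c "
from h import *
st()"
```

```text
t10.32 u 0.4994 v -0.0282 z 0.0969 toolx -19.1deg tilt 0.04 F [-0.95  0.08  0.3 ] T [ 0.01 -0.03 -0.06] open 0.0855
```

```bash
python3 -m creep '[{"xyz":[0,-0.6,0],"angular":[0,0,0]},{"xyz":[0,0,0.8],"angular":[0,0,0]},{"xyz":[0,0,0.8],"angular":[0,0,0]},{"xyz":[0,0,0.6],"angular":[0,0,0]},{"xyz":[0,0,0.3],"angular":[0,0,0]},{"xyz":[0,0,0],"angular":[0,0,0]},{"xyz":[0.25,0,0],"angular":[0,0,0]},{"xyz":[0.25,0,0],"angular":[0,0,0]},{"xyz":[0.2,0,0],"angular":[0,0,0]},{"xyz":[0.15,0,0],"angular":[0,0,0]},{"xyz":[0.1,0,0],"angular":[0,0,0]},{"xyz":[0.1,0,0],"angular":[0,0,0]},{"xyz":[0,0,0],"angular":[0,0,0]}]' >/dev/null; python3 -c "
from h import *
st()"; python3 -m creep '[{"xyz":[0.05,0,0],"angular":[0,0,0]},{"xyz":[0.05,0,0],"angular":[0,0,0]},{"xyz":[0,0,0],"angular":[0,0,0]}]'>/dev/null;python3 -c "
from h import *
st()"
```

```text
t11.40 u 0.5414 v -0.0040 z -0.0027 toolx -19.1deg tilt 0.08 F [0.04 0.26 0.18] T [ 0.03  0.   -0.  ] open 0.0858
t11.65 u 0.5446 v -0.0040 z -0.0030 toolx -19.0deg tilt 0.01 F [ 0.62 -0.14 -0.35] T [0.02 0.03 0.02] open 0.0855
```

```bash
python3 -m creep '[{"xyz":[0.03,0,0],"angular":[0,0,0]},{"xyz":[0.03,0,0],"angular":[0,0,0]},{"xyz":[0.02,0,0],"angular":[0,0,0]},{"xyz":[0,0,0],"angular":[0,0,0]}]'>/dev/null;python3 -c "
from h import *
st()"
```

```text
t11.98 u 0.5466 v -0.0042 z -0.0033 toolx -19.1deg tilt 0.12 F [-2.7   1.05  2.11] T [ 0.29  0.71 -0.01] open 0.0855
```

Contact comes at the same u (0.5466), so the long side is seated. I back off, rise well clear, and check with the top and side cameras.

```bash
python3 -m creep '[{"xyz":[-0.1,0,0],"angular":[0,0,0]},{"xyz":[-0.3,0,0],"angular":[0,0,0]},{"xyz":[-0.5,0,0],"angular":[0,0,0]},{"xyz":[0,0,-0.8],"angular":[0,0,0]},{"xyz":[0,0,-0.9],"angular":[0,0,0]},{"xyz":[0,0,-0.9],"angular":[0,0,0]},{"xyz":[0,0,-0.9],"angular":[0,0,0]},{"xyz":[0,-0.9,0],"angular":[0,0,0]},{"xyz":[0,-0.9,0],"angular":[0,0,0]},{"xyz":[0,-0.9,0],"angular":[0,0,0]},{"xyz":[0,-0.9,0],"angular":[0,0,0]},{"xyz":[0,-0.9,0],"angular":[0,0,0]},{"xyz":[0,-0.9,0],"angular":[0,0,0]},{"xyz":[0,-0.9,0],"angular":[0,0,0]},{"xyz":[0,0,0],"angular":[0,0,0]}]' >/dev/null
python3 - <<'E'
from h import *
st()
a=capture("top");b=capture("side");T=camera_params("top")
f=lambda c:cv2.resize(c,None,fx=4,fy=4,interpolation=cv2.INTER_CUBIC)
A=f(a[100:205,315:460]);B=f(b[185:300,345:440])
H=max(len(A),len(B));c=np.zeros((H,A.shape[1]+0,3),'u1');c[:len(A)]=A
cv2.imwrite("pics/fin.png",np.hstack([A[:420,:400],B[:420,:380]]))
hsv=cv2.cvtColor(a,cv2.COLOR_BGR2HSV)
# offcut
m=cv2.inRange(hsv,(5,75,60),(25,255,255));n,l,s,cc=cv2.connectedComponentsWithStats(m)
for i in range(1,n):
    if 300<s[i,4]<3000 and 320<cc[i,0]<460 and 100<cc[i,1]<210:print(s[i],cc[i].round(1))
E
```

```text
t13.23 u 0.5124 v 0.2539 z 0.1372 toolx -18.7deg tilt 0.28 F [ 1.22 -0.28  1.01] T [-0.07  0.   -0.  ] open 0.0854
[ 323  109  132   48 1500] [362.6 134.2]
[405 170  31  27 497] [420.3 183.1]
```

View pics/fin.png

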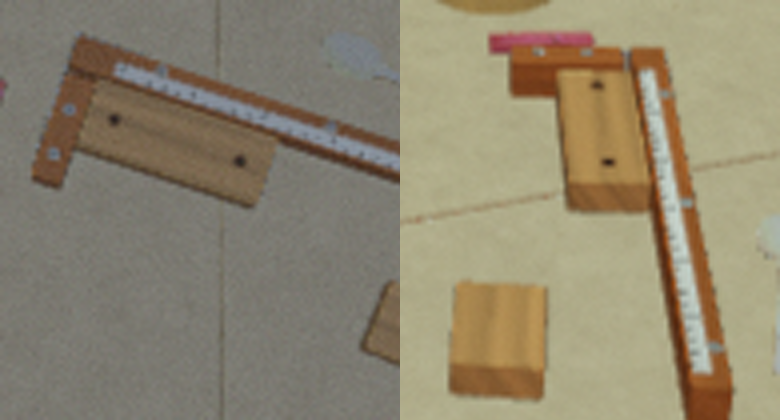

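In the final view the bar sits flush in the inside corner against both fences. Its hole midpoint is within about 2 mm of the computed home, and the offcut is still at (420.3,183.1), unmoved. The robot is clear, so I hand in.

```bash
python3 -c "
from cell import *
print(job_done())"
```

```text
the job is handed in; nothing more can be done
None
```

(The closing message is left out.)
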